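# Fit a filter cassette through a dust flap and lock its quarter-turn stud

### The job

Put the filter cassette back into the bench dust box: lift it by its black handle, push it down through the sprung dust flap in the long opening until its flange lies flush on the box, with the stud end over the small slot. Then push the stud's wing in against its spring and turn it ninety degrees clockwise until it is locked, and let go so that it springs up a little into its notch and stays locked. Do not shift the tin, the brass weight or the hammer.

Things in the scene. Friction and masses are not known exactly. Their poses are not given: they have to be found in the camera images.
- cassette_handle (a point): Middle of the black handle of the loose filter cassette (0.28 kg), a ridge 40 long (x), 12 thick (y), from 19 mm below this point to 17 above; grip it across y. Cassette axes: z up, -x from handle to stud end. The handle stands on a flange 164x60x6 mm (top 19 mm below this point) reaching 52 mm to +x and 112 to -x. At the start the cassette stands upright on the bench, this point 75 mm up.
- cassette_seat (a point): Cassette point 25 mm below the handle point: underside of the flange, middle of the top of the filter body (80 x by 40 y, hanging 50 mm down, its lowest 8 mm stepped in to 72x32). It meets box_slot when the cassette is home. The stud axis is 88 mm to -x. Axes as the cassette's.
- stud_wing (a point): Middle of the steel wing (thumb bar) of the stud carried by the flange: 46 long (its y), 10 thick (its x), 26 high. Unpressed it is 31 mm above the flange's underside, 12 mm free below the wing. It lies across the flange unlocked, along it locked. 35 mm under this point is a 6 mm square cross pin, 32 long, parallel to the wing; unpressed it reaches 7 mm below the flange.
- stud_push (a joint): How far the stud is pressed in, m: 0 sprung out, 0.0105 fully in; spring 3.5 N at first, 7 N fully in. With the cassette home it turns only when pressed at least 0.007 (pin under the box's 8 mm top plate). Locked and let go, it springs back to about 0.0045 and stays. Let go half turned, it stays there, pressed against the plate from below.
- stud_turn (a joint): Turn of the stud, rad: 0 unlocked (wing across the flange, as at the start), grows clockwise seen from above, end stop 1.571 = locked (wing along the flange). The notch catches the pin from about 1.45 on. Rubbing torque under 0.1 N m. It can be turned in more than one grasp.
- box_slot (a point): Middle of the long opening, 83 (x) x 43 (y) mm, in the top of the fixed grey dust box, level with the top, 100 mm above the bench. Box axes: z up, -x from the opening to the stud hole. Box 200 (x) x 110 (y) x 100 mm; this point is 42 mm to +x of its middle. A pipe stub, 48 mm thick at its root, sticks out 31 mm from the +x end.
- box_stud_hole (a point): Middle of the stud hole in the box top, level with the top, 88 mm to -x of box_slot. The open slot along y, 38 x 10 mm, lets the cross pin in; a crosswise notch along x, 10 wide and 2.5 mm deep, is cut only in the underside of the 8 mm plate and catches the locked pin. Axes as the box's.
- flap (a joint): Sprung steel dust flap just under the long opening, hinged along its +y long edge; rad, 0 shut, opens downward to 1.5. It closes itself; pushing it open with the cassette takes about 2 N, and the seated cassette holds it open at about 1.4.
- tin_grey: Round grey tin, 68 mm across and 43 high, a bystander; origin under its middle.
- brass_weight: Brass balance weight with a knob, 32 mm across and 30 high, a bystander; origin under its middle.
- hammer: Small chasing hammer lying behind the box, 230 mm long (y), head 62 mm wide, a bystander; origin under its middle.
Mind the look-alikes: they are no part of the job. What is shaped like the part that bears cassette_handle but blue is not meant.

How it is judged:
On the way, in this order (a step that is already met when the one before it is completed fails the run):
1. The cassette is fully home through the flap, its stud still unlocked (horizontal distance between cassette_seat and box_slot below 0.006 m and z of cassette_seat in the frame of box_slot below 0.0025 m and angle between cassette_seat's own z axis and vertical below 0.04 rad and value of joint flap above 1 rad and value of joint stud_turn below 0.3 rad), for 0.2 s.
2. The stud is pushed in under the plate and on its way round (value of joint stud_push above 0.006 m and value of joint stud_turn above 0.5 rad), for 0.05 s.
At the end, for the whole second after the job is handed in: Cassette home in the box (seat point within 6 mm sideways and 2.5 mm in height of the opening, tilt under 0.04 rad), holding the flap open beyond 1 rad; stud turned beyond 1.35 rad and sprung into its notch (pressed 3 to 6.8 mm); all at rest (horizontal distance between cassette_seat and box_slot below 0.006 m and z of cassette_seat in the frame of box_slot below 0.0025 m and angle between cassette_seat's own z axis and vertical below 0.04 rad and value of joint flap above 1 rad and value of joint stud_turn above 1.35 rad and value of joint stud_push between 0.003 and 0.0068 m and linear speed of cassette below 0.02 m/s); the robot touches nothing.
It fails at once if The stud is forced round without being pushed in (value of joint stud_turn between 0.35 and 1.1 rad and value of joint stud_push below 0.0055 m).
It fails at once if A bystander (tin, weight or hammer) is shifted by more than 30 mm (distance of any of tin_grey, brass_weight, hammer from where it was at the start of the episode above 0.03 m).
It also fails if it takes over 50 s, if anything falls off the work surface, if the arm or the gripper's body presses on something with over 40 N, if the wrist force passes 120 N, or if a joint passes its speed limit or range.

### The arm

A 6-joint arm with a two-finger parallel gripper is mounted at the origin on a cart in front of the work surface, level with it; the furniture and walls round the work are solid. World frame = base frame: x ahead of the robot, y to its left, z up, the work surface at z = 0. Lengths are in m, angles in rad, forces in N, time in s.
With the tool pointing down it reaches from about 0.15 to 0.775 m from the base axis. Payload 6.1 kg.
Tool frame: the origin (TCP) lies at the centre of the arm's flange, where the gripper is bolted on; the fingertips stand 173 mm ahead of it and the grasp point (between the pads) lies 155 mm ahead of it (tip_extent is the distance from the TCP to the fingertips, in m); x points along the fingers, z is the direction in which the jaws open and shut, and the axes are right-handed (so a half turn about x gives the same grasp; the last joint's range is limited). The gripper opens to 85 mm and grips with 20 to 120 N. Pads are 22 mm wide; open, the fingers measure 114 mm over their backs; the gripper's body (76 mm by 85 mm) begins 54 mm behind the grasp point. The pads swing forward as they close: fully open they stand 13 mm farther back than shut.
Start: joints at [1.298, 0.126, -0.04, 1.405, 0, 1.571], TCP at [0.141, 0.506, 0.405] pointing down, gripper open.
Joint ranges: [-2.72, 2.72], [-0.95, 1.95], [-1.27, 1.35], [-1.78, 2.02], [-1.46, 1.47], [-3.14, 3.14]. Speed limits (rad/s): [2.39, 2.39, 3.01, 3.14, 3.14, 3.14].

### API

Orientations are given as a unit quaternion [w, x, y, z].
In Python, from bench import read_state, snapshot, camera_model, close_job, boxes_of, pinpoint, tip_extent gives the robot as it stands. The module is installed in compiled form; this text tells all that it offers.
- The arm moves only by the tool apply_moves, never from a script. Its argument "motion" is a list that holds one entry, the list of rows, each a list of 7 numbers: the closure, from -1 (fully open) to 1 (shut), so that 0 is half open, then the shift along the tool's x, y, z in mm, then the turn, a rotation vector about the tool's x, y, z in degrees. In form: [[[hand, tx, ty, tz, wx, wy, wz], ...]]. A call has 1 to 8 rows; each row shifts and turns the pose as measured when the row begins, along the tool's axes as they then stand; what a row does not reach is not made up. A row lasts 1/12 s, in which the tool goes at most 41.7 mm and 7.16 degrees, less where a joint would pass 70% of its speed; a pose out of reach is approached as far as the arm can. A call with a gripper value outside its range is refused whole. The fingers move at their own pace and stop on an object; "newtons" is the grip in N (left out, the last holds). Time passes only in rows, so rows that do not move let the fingers close. It gives the time, the measured TCP pose, the force and the opening at its end, in the units of the state.
- read_state(): the state, without advancing time (a new reading comes with each control period).
- snapshot(name): name is "side" or "top"; returns (picture, depth): 480x640x3 uint8, blue, green, red; 480x640 float32, m along the optical axis (not along the pixel's ray), 0 where there is no reading.
- camera_model(name): a dict with "mtx" (3x3 intrinsics, pixels), "extrinsics" (4x4, takes a point from camera to world coordinates). Camera axes: x right, y up, looking along -z (the intrinsics and any distortion apply to the point x, -y, -z); pixel columns grow to the right and rows downward; lengths in m; the calibration is good to about 2 mm. A picture is of the moment at which its call begins. camera_model takes no time and is no camera call.
- close_job(): hands the job in, once; it reports no verdict.
Trained networks look in the newest picture that a camera, given by its name, has taken for a name from the list of things; names that differ only in an ending like _2 or _b are one class to them, and where a whole thing is asked for, a point or a joint stands for the part that bears it (a point fixed in the world has none). Each returns a list of dicts, best first, with "confidence" (0 to 1); they miss things now and then, are a little off and sometimes report something else, mostly with a low value. They report only what shows in the picture. A call takes as long as a camera call. They do not tell look-alikes from the thing itself.
- boxes_of(camera, target): "position" ([x, y, z] in m, in world coordinates, good to about 4 mm: the middle of the surface that is visible of it).
- pinpoint(camera, target): "position" ([x, y, z] in m, in world coordinates, good to about 4 mm: a listed point, or the origin of a listed thing).
The state is a dict: "clock": time; "qpos": joint angles; "joint_velocities": joint speeds; "tau": joint torques, N m; "ee_pos": TCP position; "ee_rot": TCP orientation; "force": force on the tool from outside, world axes, zero at the start; "moment": the same for the moment, N m; "opening": finger opening in m.
Only numpy, scipy, OpenCV 4.12 (cv2) and the standard library are available. Lean on these libraries where they do the work, as an engineer would, in place of code of your own. Each camera call takes 0.05 s, during which the arm holds its last target.

## Working session

There is one attempt and no reset: what is moved stays moved. The work goes in short steps, Python scripts to look and compute and a tool call to move; the robot and the scene stay as the last step left them, time stands still between calls to the robot, and variables do not carry over. Pictures are saved under pics/ and viewed, and the job is handed in when it is done.

Besides the shell and the picture viewer there is one more tool, called by a JSON object that holds its "name" and its "arguments". apply_moves: Moves the arm, as the interface text tells. Its arguments: {"type":"object","properties":{"motion":{"type":"array","items":{"type":"array","items":{"type":"array","items":{"type":"number"}}}},"newtons":{"type":"number"}},"required":["motion"]}

```bash
mkdir -p pics; ls
python3 - <<'E'
from bench import *
import cv2,numpy as np
s=read_state();print(s)
for n in("top","side"):
    p,d=snapshot(n);cv2.imwrite(f"pics/{n}0.png",p);np.save(f"pics/{n}0.npy",d)
    m=camera_model(n);print(n,m)
    for t in("cassette_handle","cassette_seat","stud_wing","box_slot","box_stud_hole"):
        print(t,[(np.round(r["position"],4).tolist(),round(r["confidence"],2)) for r in pinpoint(n,t)][:3])
print(tip_extent)
print(read_state()["clock"])
E
```

```text
pics
{'clock': 0.0, 'qpos': array([ 1.29798875e+00,  1.26344044e-01, -4.06121728e-02,  1.40538095e+00,
       -8.25071119e-06,  1.57083803e+00]), 'joint_velocities': array([-1.92635584e-03,  7.92792712e-04,  8.22561838e-05,  2.71770463e-04,
       -8.53471371e-04, -9.11194715e-04]), 'tau': array([ 1.09932873e-03, -4.35912573e+01,  3.52923989e+01,  1.73482834e-02,
        4.08537767e-05, -1.26006512e-06]), 'ee_pos': array([0.14141795, 0.50545189, 0.40394521]), 'ee_rot': array([ 0.56292281, -0.42768482,  0.56378729,  0.42702166]), 'force': array([-0.25632213, -0.02856296,  0.26892219]), 'moment': array([-0.00147426,  0.00973387, -0.07481149]), 'opening': 0.08510860565474737}
top {'mtx': array([[601.52253079,   0.        , 311.21131086],
       [  0.        , 601.52253079, 246.1671185 ],
       [  0.        ,   0.        ,   1.        ]]), 'extrinsics': array([[ 0.0110583 ,  0.98752796, -0.1570549 ,  0.38680649],
       [-0.99993033,  0.01156969,  0.0023423 , -0.2349268 ],
       [ 0.00413016,  0.15701805,  0.9875871 ,  1.17819588],
       [ 0.        ,  0.        ,  0.        ,  1.    
[... 502 characters left out ...]

       [  0.        ,   0.        ,   1.        ]]), 'extrinsics': array([[-0.99949627, -0.01950926,  0.02503201,  0.58064271],
       [ 0.03072536, -0.39731641,  0.91716717,  0.58373502],
       [-0.00794762,  0.91747428,  0.3977157 ,  0.45180811],
       [ 0.        ,  0.        ,  0.        ,  1.        ]])}
cassette_handle [([0.4035, -0.2371, 0.0501], 0.79), ([0.4448, -0.356, 0.073], 0.76)]
cassette_seat [([0.4391, -0.3574, 0.0501], 0.8), ([0.4011, -0.2282, 0.034], 0.79)]
stud_wing [([0.4452, -0.1934, 0.0543], 0.64), ([0.3649, -0.3967, 0.0761], 0.45)]
box_slot [([0.5899, -0.2009, 0.101], 0.7)]
box_stud_hole [([0.6109, -0.286, 0.0966], 0.85), ([0.3657, -0.3965, 0.0769], 0.67)]
0.1734
0.6
```

View pics/top0.png

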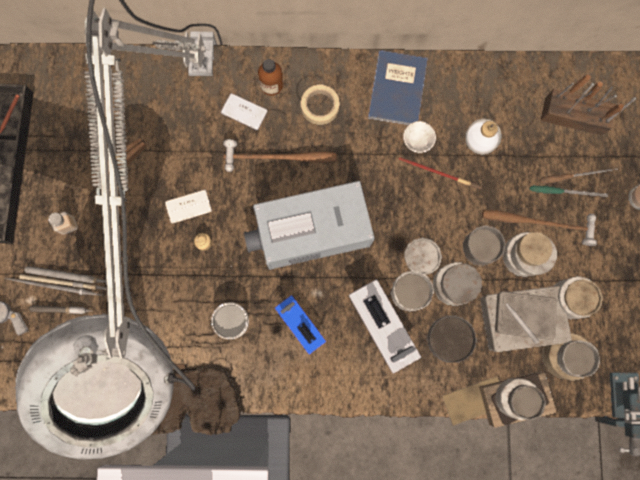

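View pics/side0.png

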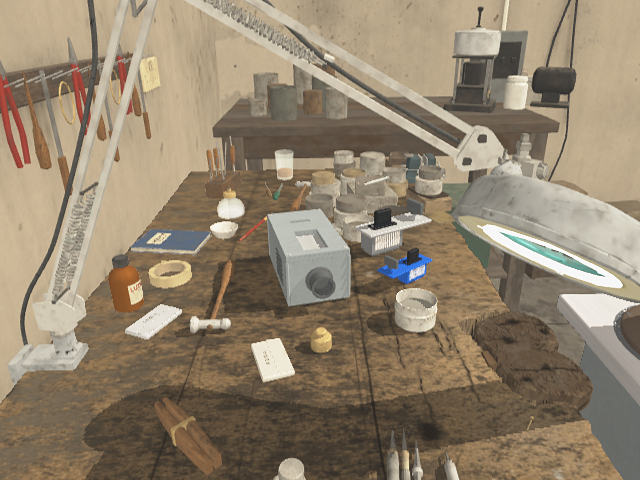

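The white cassette with black handle is at top px (383,325), with its stud towards (402,347). The blue one at (300,325) is the look-alike. The box is at (313,225), with its opening at (290,225), stud slot at (338,216) and pipe on the left. A lamp stands between the arm and the work. Next I measure all of these from depth.

```bash
cat > h.py <<'E'
import numpy as np,cv2
from bench import *
def cloud(n,d):
    m=camera_model(n);K=m["mtx"];E=m["extrinsics"]
    v,u=np.mgrid[0:480,0:640]
    x=(u-K[0,2])/K[0,0]*d;y=(v-K[1,2])/K[1,1]*d
    P=np.stack([x,-y,-d],-1)@E[:3,:3].T+E[:3,3]
    P[d==0]=np.nan
    return P
def proj(n,p):
    m=camera_model(n);K=m["mtx"];E=m["extrinsics"]
    c=(np.asarray(p)-E[:3,3])@E[:3,:3]
    return K[0,0]*c[...,0]/-c[...,2]+K[0,2],K[1,1]*-c[...,1]/-c[...,2]+K[1,2]
E
python3 - <<'E'
from h import *
def rect(P,m,name):
    Q=P[m];r=cv2.minAreaRect((Q[:,:2]*1000).astype(np.float32));print(name,len(Q),"c",np.round(r[0],1),"size",np.round(r[1],1),"ang",round(r[2],2),"zmed",np.round(np.nanmedian(Q[:,2]),4))
    return r
for n in("top","side"):
    d=np.load(f"pics/{n}0.npy");P=cloud(n,d)
    X,Y,Z=P[...,0],P[...,1],P[...,2]
    with np.errstate(all='ignore'):
        box=(abs(Z-.1)<.006)&(X>.48)&(X<.72)&(Y>-.36)&(Y<-.1)
        fl=(abs(Z-.056)<.006)&(X>.28)&(X<.5)&(Y>-.48)&(Y<-.27)
        fl2=(Z>.04)&(X>.28)&(X<.52)&(Y>-.48)&(Y<-.27)
        hd=(Z>.084)&(Z<.1)&(X>.38)&(X<.52)&(Y>-.43)&(Y<-.27)
        wg=(Z>.07)&(Z<.1)&(X>.28)&(X<.4)&(Y>-.48)&(Y<-.33)
        for m,nm in((box,"box"),(fl,"flange"),(fl2,"cass"),(hd,"handle"),(wg,"wing")):
            m=cv2.morphologyEx(m.astype(np.uint8),cv2.MORPH_OPEN,np.ones((2,2)))>0
            if m.sum()>5: rect(P,m,n+nm)
    print("bench z",np.nanmedian(Z[(X>.4)&(X<.5)&(Y>-.1)&(Y<0)]))
    with np.errstate(all='ignore'):
        # obstacle heights map
        print("heights max per 0.1 cell; rows x=-.1..0.9, cols y=.7..-.7")
        for x in np.arange(-.1,.9,.1):
            print("%.1f"%x,[ "%.2f"%np.nanmax(Z[k]) if (k:=(X>=x)&(X<x+.1)&(Y<=y)&(Y>y-.1)).sum()>3 else '--' for y in np.arange(.7,-.7,-.1)])
E
python3 - <<'E'
import cv2
for n,(a,b,c,d) in {"top":(170,400,230,440),"side":(190,320,230,450)}.items():
    p=cv2.imread(f"pics/{n}0.png")[a:b,c:d];f=min(790/p.shape[1],590/p.shape[0])
    cv2.imwrite(f"pics/{n}0z.png",cv2.resize(p,None,fx=f,fy=f,interpolation=cv2.INTER_CUBIC))
E
```

```text
topbox 5344 c [ 609.5 -249.8] size [110.2 214.9] ang 15.57 zmed 0.1009
topflange 2323 c [ 415.1 -382.1] size [170.7  68.4] ang 30.02 zmed 0.0571
topcass 2904 c [nan nan] size [0. 0.] ang 0.0 zmed 0.0577
tophandle 155 c [ 442.6 -363.5] size [39.9 17.2] ang 30.4 zmed 0.0924
topwing 175 c [ 365.8 -407.2] size [15.4 51.6] ang 30.31 zmed 0.0944
bench z 0.002055146002217123
heights max per 0.1 cell; rows x=-.1..0.9, cols y=.7..-.7
-0.1 ['-0.72', '-0.73', '-0.73', '--', '--', '--', '--', '--', '-0.63', '-0.73', '-0.72', '-0.73', '-0.72', '-0.73']
0.0 ['-0.72', '-0.72', '-0.72', '-0.73', '-0.72', '-0.63', '--', '--', '-0.30', '-0.72', '-0.72', '-0.72', '-0.72', '-0.72']
0.1 ['-0.73', '--', '--', '--', '-0.73', '0.01', '0.01', '0.01', '0.01', '-0.72', '-0.72', '-0.72', '-0.72', '-0.73']
0.2 ['--', '--', '--', '0.01', '--', '0.29', '0.23', '0.22', '0.01', '0.01', '0.01', '0.01', '0.11', '0.11']
0.3 ['--', '--', '--', '0.02', '0.26', '0.31', '0.35', '0.32', '0.05', '0.07', '0.10', '0.10', '0.11', '0.11']
0.4 ['--', '--', '--', '0.02', '0.02', '0.29', '0.40', '0.32', '0.07', '0.07', '0.10', '0.0
[... 1258 characters left out ...]
0.00', '0.00', '0.00', '0.01', '0.10', '0.10']
0.3 ['--', '--', '--', '--', '0.27', '0.31', '0.34', '0.19', '0.04', '0.06', '0.09', '0.09', '0.10', '0.10']
0.4 ['--', '--', '--', '--', '0.01', '0.29', '0.40', '0.04', '0.06', '0.06', '0.09', '0.06', '0.08', '0.08']
0.5 ['--', '--', '--', '--', '0.06', '0.01', '0.45', '0.03', '0.10', '0.10', '0.10', '0.06', '0.06', '0.08']
0.6 ['--', '--', '--', '--', '0.07', '0.02', '0.47', '0.01', '0.10', '0.10', '0.10', '0.00', '0.05', '0.03']
0.7 ['--', '--', '--', '--', '0.02', '0.03', '0.47', '0.03', '0.02', '0.02', '0.00', '0.02', '0.07', '0.02']
0.8 ['--', '--', '--', '--', '0.00', '0.00', '0.47', '0.27', '0.09', '0.02', '0.01', '0.02', '0.08', '0.04']
```

View pics/top0z.png

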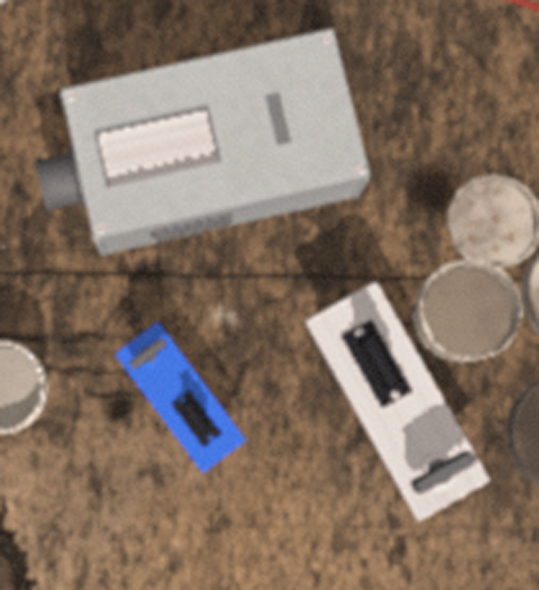

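View pics/side0z.png

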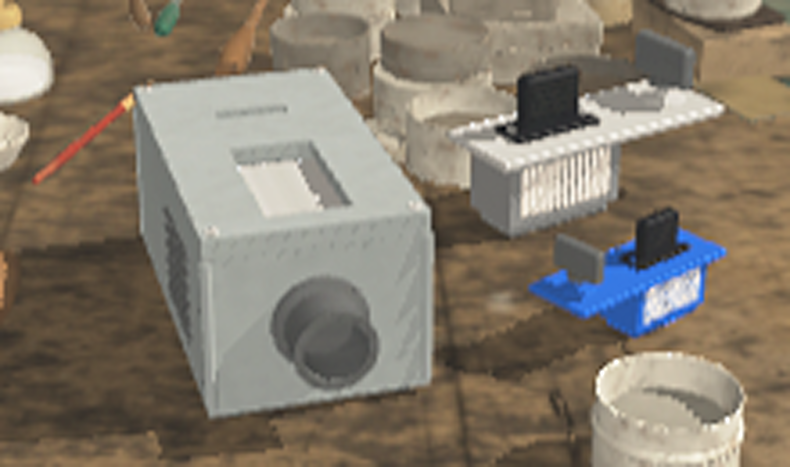

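```bash
cat >> h.py <<'E'
from scipy.spatial.transform import Rotation as R
def plane_pt(n,u,v,z):
    m=camera_model(n);K=m["mtx"];E=m["extrinsics"]
    r=np.stack([(np.asarray(u,float)-K[0,2])/K[0,0],-(np.asarray(v,float)-K[1,2])/K[1,1],-np.ones(np.shape(u))],-1)@E[:3,:3].T
    return E[:3,3]+r*((z-E[2,3])/r[...,2])[...,None]
def tool():
    s=read_state();w,x,y,z=s["ee_rot"];return s,R.from_quat([x,y,z,w])
E
python3 - <<'E'
from h import *
s,r=tool();print(np.round(r.as_matrix(),3))
p=cv2.imread("pics/top0.png")
# flange: white mask; box top gray; slot
def wr(P2,nm):
    q=cv2.minAreaRect((P2[:,:2]*1000).astype(np.float32));print(nm,np.round(q[0],1),np.round(q[1],1),round(q[2],2))
hsv=cv2.cvtColor(p,cv2.COLOR_BGR2HSV)
def biggest(m,z,nm):
    n,l,st,c=cv2.connectedComponentsWithStats(m.astype(np.uint8))
    k=1+np.argmax(st[1:,4]);cs,_=cv2.findContours((l==k).astype(np.uint8),cv2.RETR_EXTERNAL,cv2.CHAIN_APPROX_NONE)
    c=max(cs,key=len)[:,0].astype(float);wr(plane_pt("top",c[:,0],c[:,1],z),nm)
roi=np.zeros((480,640),bool);roi[275:375,345:425]=1
biggest((hsv[...,2]>150)&(hsv[...,1]<60)&roi,.056,"flange white")
roi[:]=0;roi[275:375,345:425]=1
biggest((hsv[...,2]<70)&(hsv[...,1]<80)&roi,.092,"handle?")
print(hsv[220,330],hsv[225,290],hsv[217,338],hsv[245,300],hsv[263,300],hsv[310,376],hsv[349,404],hsv[336,396])
roi[:]=0;roi[180:270,245:380]=1
biggest((hsv[...,2]>hsv[217,338,2]+25)&(hsv[...,1]<50)&roi,.1,"box")
g=p[...,:].min(2)
roi[:]=0;roi[200:250,262:322]=1
biggest((hsv[...,2]>205)&roi,.1,"slot bright")
for nm,t in (("corners slot",[(97,132),(207,107),(217,158),(108,184)]),("hole",[(265,95),(280,92),(291,142),(275,145)]),("box",[(62,92),(332,30),(368,172),(98,238)])):
    t=np.array(t)*210/539+[230,170];wr(plane_pt("top",t[:,0],t[:,1],.1),nm)
t=np.array([(306,322),(376,282),(490,482),(419,521)])*210/539+[230,170];wr(plane_pt("top",t[:,0],t[:,1],.056),"flange corners")
E
```

```text
[[-0.    -0.963  0.269]
 [-0.     0.269  0.963]
 [-1.    -0.    -0.   ]]
flange white [ 417.7 -374.3] [165.4  61.6] 29.72
handle? [ 443.  -356.1] [54.3 21.9] 29.14
[ 21  13 190] [ 11  21 226] [ 10  11 134] [ 13   9 194] [15 83 98] [120  18  43] [ 9 18 97] [  9  25 164]
box [ 602.8 -241.1] [112.9 200.5] 13.75
slot bright [ 595.6 -199.9] [31.3 77.9] 13.47
corners slot [ 593.9 -201. ] [38.4 80.9] 13.76
hole [ 614.5 -286.4] [37.2 11.6] 11.47
box [ 603.3 -241.6] [108.5 198.9] 13.96
flange corners [ 416.9 -375.2] [163.9  59.1] 29.5
```

{"name": "apply_moves", "arguments": {"motion": [[[-1,-35,0,0,0,0,0],[-35,0,0,0,0,0,0]]]}}

```text
out of range
```

{"name": "apply_moves", "arguments": {"motion": [[[-1,-36,0,-10,0,0,0],[-1,-36,0,-20,0,0,0],[-1,-36,0,-20,0,0,0],[-1,-36,0,-20,0,0,0],[-1,-36,0,-20,0,0,0],[-1,-36,0,-20,0,0,0],[-1,-10,0,-20,0,0,0]]], "newtons": 40}}

```text
clock: 1.18
ee_pos: [0.1061, 0.3793, 0.6321]
ee_rot: [0.56, -0.43, 0.567, 0.424]
force: [0.8, 0.0, 1.0]
opening: 0.0856
```

{"name": "apply_moves", "arguments": {"motion": [[[-1,0,-38,-12,7,0,0],[-1,0,-38,-12,7,0,0],[-1,0,-38,-12,7,0,0],[-1,0,-40,-8,7,0,0],[-1,0,-41,-4,7,0,0],[-1,0,-41,-3,7,0,0],[-1,0,-41,-3,7,0,0]]]}}

```text
clock: 1.77
ee_pos: [0.2916, 0.1663, 0.6385]
ee_rot: [0.691, -0.153, 0.69, 0.152]
force: [0.8, 0.9, 0.6]
opening: 0.0851
```

Run:
```python
from h import *
s,r=tool();print(s["clock"],s["ee_pos"],s["qpos"],np.round(r.as_matrix(),3))
```

```text
1.7667 [0.29161316 0.16634005 0.63852385] [ 5.18948716e-01 -1.07624235e-01  2.60988765e-01  1.93794119e+00
 -1.56239024e-03  1.65597769e+00] [[ 0.002 -0.42   0.907]
 [-0.001  0.907  0.42 ]
 [-1.    -0.001  0.002]]
```

{"name": "apply_moves", "arguments": {"motion": [[[-1,2,-41,0,7,0,0],[-1,2,-41,0,7,0,0],[-1,2,-41,0,7,0,0],[-1,2,-41,0,7,0,0],[-1,2,-41,0,7,0,0],[-1,2,-41,0,7,0,0],[-1,2,-41,0,7,0,0],[-1,2,-41,0,7,0,0]]]}}

```text
clock: 2.43
ee_pos: [0.2925, -0.1539, 0.6208]
ee_rot: [0.68, 0.198, 0.678, -0.197]
force: [1.7, -0.2, -0.5]
opening: 0.0856
```

```bash
cat >> h.py <<'E'
def goto(p,yaw):
    "remaining shift in tool frame (mm), and turn (deg) about tool axes to tool-down with tool z at yaw deg"
    s,r=tool();a=np.radians(yaw);z=np.array([np.cos(a),np.sin(a),0]);x=np.array([0,0,-1.]);y=np.cross(z,x)
    T=R.from_matrix(np.stack([x,y,z],1))
    print("t",round(s["clock"],2),"pos",np.round(s["ee_pos"]*1000,1),"F",np.round(s["force"],1),"open",round(s["opening"]*1000,1),"q",np.round(s["qpos"],2))
    print("shift",np.round(r.inv().apply(np.asarray(p)-s["ee_pos"])*1000,1),"turn",np.round((r.inv()*T).as_rotvec(degrees=True),2))
E
python3 -c "
from h import *
goto([.4435,-.3595,.075+.155+.1],-60.4)"
```

```text
t 2.43 pos [ 292.5 -153.9  620.8] F [ 1.7 -0.2 -0.5] open 85.6 q [-0.49 -0.14  0.19  1.9   0.    1.65]
shift [291.4 -92.9 236.9] turn [27.93  0.14 -0.14]
```

{"name": "apply_moves", "arguments": {"motion": [[[-1,30,-10,24,0,0,0],[-1,30,-10,24,0,0,0],[-1,30,-10,24,0,0,0],[-1,30,-10,24,0,0,0],[-1,30,-10,24,7,0,0],[-1,30,-8,25,7,0,0],[-1,30,-5,26,7,0,0],[-1,30,-2,26,7,0,0]]]}}

```text
clock: 3.1
ee_pos: [0.403, -0.3436, 0.3835]
ee_rot: [0.613, 0.367, 0.596, -0.367]
force: [1.0, -0.1, 0.9]
opening: 0.0858
```

```bash
python3 -c "
from h import *
goto([.4435,-.3595,.075+.155+.1],-60.4)"
```

```text
t 3.1 pos [ 403.  -343.6  383.5] F [ 1.  -0.1  0.9] open 85.8 q [-0.71  0.12 -0.09  1.33  0.    1.95]
shift [54.5 27.9 31.6] turn [-2.11  1.25 -0.7 ]
```

Run:
```python
from h import *
P=cloud("top",np.load("pics/top0.npy")).reshape(-1,3)
h=np.array([.4435,-.3595]);a=np.radians(29.6);ex=np.array([np.cos(a),np.sin(a)]);ey=np.array([-ex[1],ex[0]])
q=P[:,:2]-h;u=q@ex*1000;v=q@ey*1000
for lo in (-80,-70,-60,-55,-50,-45,-40,-35,-30):
    m=(abs(u)<16)&(v>lo)&(v<lo+5);print(lo,m.sum(),np.round(P[m,2].max(initial=-1),3))
m=(abs(u)<55)&(abs(v)<60);print("body zone max z",np.nanmax(P[m,2]))
```

```text
-80 40 0.03
-70 43 0.03
-60 43 0.032
-55 28 0.041
-50 93 0.045
-45 40 0.009
-40 11 0.003
-35 3 0.058
-30 45 0.061
body zone max z 0.09775251539055496
```

{"name": "apply_moves", "arguments": {"motion": [[[0.3,14,14,16,-2,0,0],[0.3,14,14,16,0,0,0],[0.3,0,0,0,0,0,0]]]}}

```text
clock: 3.35
ee_pos: [0.4448, -0.3631, 0.3458]
ee_rot: [0.614, 0.359, 0.604, -0.359]
force: [-0.4, 0.7, 0.0]
opening: 0.0512
```

```bash
python3 -c "
from h import *
goto([.4435,-.3595,.234],-60.4)"
```

```text
t 3.35 pos [ 444.8 -363.1  345.8] F [-0.4  0.7  0. ] open 51.2 q [-0.69  0.22 -0.06  1.28  0.    1.95]
shift [111.7  -0.3  -5.1] turn [-0.62  0.72 -0.43]
```

{"name": "apply_moves", "arguments": {"motion": [[[0.3,10,0,-4,-0.5,0.5,-0.4],[0.3,25,0,0,0,0,0],[0.3,25,0,0,0,0,0],[0.3,10,0,0,0,0,0],[0.3,0,0,0,0,0,0]]]}}

```text
clock: 3.77
ee_pos: [0.442, -0.3585, 0.273]
ee_rot: [0.612, 0.355, 0.611, -0.356]
force: [0.3, 0.2, -0.6]
opening: 0.0302
```

```bash
python3 -c "
from h import *
goto([.4435,-.3595,.234],-60.4)
for n in('top','side'):
    p,d=snapshot(n);cv2.imwrite(f'pics/{n}1.png',p)
a=cv2.imread('pics/top1.png')[250:400,300:480];b=cv2.imread('pics/side1.png')[150:300,330:510]
cv2.imwrite('pics/z1.png',cv2.resize(np.hstack([a,b]),None,fx=2.2,fy=2.2,interpolation=cv2.INTER_CUBIC))"
```

```text
t 3.77 pos [ 442.  -358.5  273. ] F [ 0.3  0.2 -0.6] open 30.2 q [-0.68  0.24 -0.19  1.14 -0.    1.94]
shift [39.   0.9  1.6] turn [0.04 0.12 0.07]
```

View pics/z1.png

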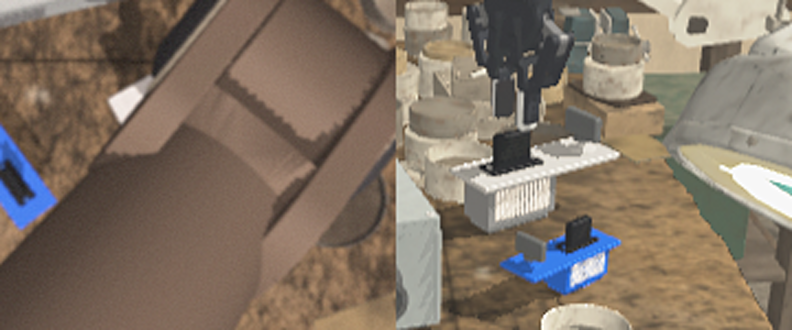

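{"name": "apply_moves", "arguments": {"motion": [[[0.3,12,1,1,0,0,0],[0.3,12,0,0,0,0,0],[0.3,12,0,0,0,0,0],[0.3,3,0,0,0,0,0],[0.3,0,0,0,0,0,0]]]}}

```text
clock: 4.28
ee_pos: [0.4453, -0.3604, 0.239]
ee_rot: [0.616, 0.354, 0.606, -0.357]
force: [-0.4, 0.5, 0.1]
opening: 0.0298
```

```bash
python3 -c "
from h import *
goto([.4435,-.3595,.234],-60.4)
for n in('top','side'):
    p,d=snapshot(n);cv2.imwrite(f'pics/{n}2.png',p)
b=cv2.imread('pics/side2.png')[150:300,330:510]
cv2.imwrite('pics/z2.png',cv2.resize(b,None,fx=4,fy=4,interpolation=cv2.INTER_CUBIC))"
```

```text
t 4.28 pos [ 445.3 -360.4  239. ] F [-0.4  0.5  0.1] open 29.8 q [-0.68  0.26 -0.25  1.05 -0.    1.94]
shift [ 5.  -1.1 -1.8] turn [ 0.04  0.81 -0.2 ]
```

View pics/z2.png

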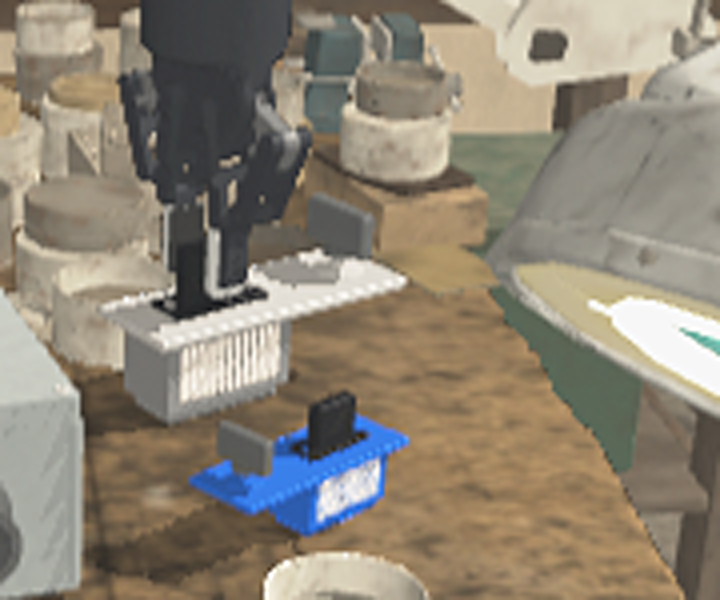

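{"name": "apply_moves", "arguments": {"motion": [[[0.3,5,-1,-1,0,0.8,-0.2],[0.3,0,0,0,0,0,0],[0.3,0,0,0,0,0,0]]]}}

```text
clock: 4.63
ee_pos: [0.4444, -0.3605, 0.2358]
ee_rot: [0.612, 0.355, 0.611, -0.355]
force: [0.7, 0.0, 0.7]
opening: 0.0298
```

```bash
python3 -c "
from h import *
goto([.4435,-.3595,.234],-60.4)"
```

```text
t 4.63 pos [ 444.4 -360.5  235.8] F [0.7 0.  0.7] open 29.8 q [-0.68  0.26 -0.24  1.06  0.    1.94]
shift [ 1.8 -0.3 -1.3] turn [ 0.05  0.08 -0.04]
```

{"name": "apply_moves", "arguments": {"motion": [[[1,1,0,0,0,0,0],[1,0,0,0,0,0,0],[1,0,0,0,0,0,0],[1,0,0,0,0,0,0],[1,0,0,0,0,0,0],[1,0,0,0,0,0,0]]], "newtons": 80}}

```text
clock: 5.13
ee_pos: [0.4445, -0.3606, 0.2348]
ee_rot: [0.612, 0.355, 0.611, -0.355]
force: [1.2, -0.2, -0.8]
opening: 0.0105
```

```bash
python3 -c "
from h import *
goto([.4435,-.3595,.355],-60.4)"
```

```text
t 5.13 pos [ 444.5 -360.6  234.8] F [ 1.2 -0.2 -0.8] open 10.5 q [-0.68  0.27 -0.25  1.06  0.    1.94]
shift [-120.2   -0.2   -1.3] turn [ 0.04  0.08 -0.05]
```

{"name": "apply_moves", "arguments": {"motion": [[[1,-10,0,0,0,0,0],[1,-20,0,0,0,0,0],[1,-30,0,0,0,0,0],[1,-30,0,0,0,0,0],[1,-30,0,0,0,0,0],[1,-15,0,0,0,0,0]]]}}

```text
clock: 5.63
ee_pos: [0.4424, -0.359, 0.3715]
ee_rot: [0.607, 0.356, 0.615, -0.355]
force: [0.9, -1.0, -1.7]
opening: 0.0107
```

```bash
python3 -c "
from h import *
goto([.593,-.2005,.355],13.85)
p,d=snapshot('side');cv2.imwrite('pics/side3.png',p)"
```

```text
t 5.63 pos [ 442.4 -359.   371.5] F [ 0.9 -1.  -1.7] open 10.7 q [-0.68  0.22 -0.    1.36  0.    1.94]
shift [ 16.4 209.3 -63.1] turn [-74.21  -0.71  -0.23]
```

View pics/side3.png

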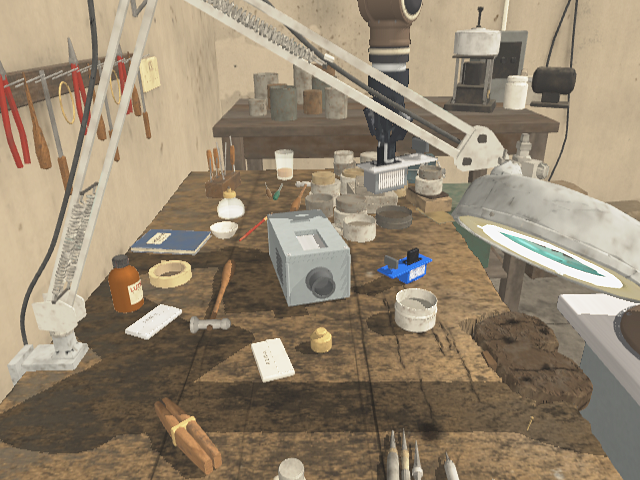

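Run:
```python
from h import *
P=cloud("top",np.load("pics/top0.npy")).reshape(-1,3);P=P[P[:,2]>.15]
for t in np.linspace(0,.62,8):
    c=np.array([t*.947,-t*.32]);d=np.hypot(*(P[:,:2]-c).T);i=np.argmin(d);print(np.round(c,2),round(d[i],3),np.round(P[i],2))
```

```text
[ 0. -0.] 0.219 [0.21 0.06 0.19]
[ 0.08 -0.03] 0.152 [0.22 0.05 0.18]
[ 0.17 -0.06] 0.101 [0.24 0.01 0.19]
[ 0.25 -0.09] 0.066 [ 0.31 -0.06  0.26]
[ 0.34 -0.11] 0.049 [ 0.32 -0.07  0.27]
[ 0.42 -0.14] 0.119 [ 0.34 -0.05  0.29]
[ 0.5  -0.17] 0.181 [0.52 0.01 0.39]
[ 0.59 -0.2 ] 0.2 [0.6  0.   0.43]
```

{"name": "apply_moves", "arguments": {"motion": [[[1,0,20,-4,-7,0,0],[1,0,25,-4,-7,0,0],[1,0,25,-4,-7,0,0],[1,0,25,-4,-7,0,0]]]}}

```text
clock: 6.02
ee_pos: [0.5032, -0.2873, 0.3763]
ee_rot: [0.679, 0.194, 0.681, -0.194]
force: [0.7, 0.2, -2.3]
opening: 0.0108
```

```bash
python3 -c "
from h import *
goto([.593,-.2005,.37],13.85)"
```

```text
t 6.02 pos [ 503.2 -287.3  376.3] F [ 0.7  0.2 -2.3] open 10.8 q [-0.52  0.23  0.03  1.37 -0.    1.61]
shift [  6.1 121.1  30.4] turn [-4.572e+01 -2.100e-01 -4.000e-02]
```

{"name": "apply_moves", "arguments": {"motion": [[[1,0,22,5,-7,0,0],[1,0,22,7,-7,0,0],[1,0,20,9,-7,0,0],[1,0,18,11,-7,0,0],[1,0,10,6,-7,0,0],[1,0,5,0,-7,0,0],[1,0,0,0,0,0,0]]]}}

```text
clock: 6.6
ee_pos: [0.5737, -0.1982, 0.3714]
ee_rot: [0.7, -0.069, 0.707, 0.074]
force: [-0.3, 0.5, -2.1]
opening: 0.0109
```

```bash
python3 -c "
from h import *
goto([.593,-.2005,.37],13.85)"
```

```text
t 6.6 pos [ 573.7 -198.2  371.4] F [-0.3  0.5 -2.1] open 10.9 q [-0.33  0.29  0.09  1.38  0.    1.04]
shift [ 1.2 -6.1 18.5] turn [-2.28 -0.44 -0.42]
```

{"name": "apply_moves", "arguments": {"motion": [[[1,1,-6,18,-2.3,-0.4,-0.4],[1,0,0,0,0,0,0],[1,0,0,0,0,0,0]]]}}

```text
clock: 6.85
ee_pos: [0.5924, -0.2003, 0.3687]
ee_rot: [0.701, -0.083, 0.703, 0.083]
force: [-1.0, 0.6, -2.3]
opening: 0.0106
```

```bash
python3 -c "
from h import *
goto([.593,-.2005,.37],13.85)
for n in('top','side'):
    p,d=snapshot(n);cv2.imwrite(f'pics/{n}4.png',p);np.save(f'pics/{n}4.npy',d)
    for t in('cassette_handle','cassette_seat','stud_wing','box_slot','box_stud_hole'):
        print(n,t,[(np.round(r['position'],4).tolist(),round(r['confidence'],2)) for r in pinpoint(n,t)][:3])
a=cv2.imread('pics/top4.png')[160:280,230:400];b=cv2.imread('pics/side4.png')[100:320,230:400]
cv2.imwrite('pics/z4.png',cv2.resize(a,None,fx=4.5,fy=4.5,interpolation=cv2.INTER_CUBIC))
cv2.imwrite('pics/z4s.png',cv2.resize(b,None,fx=2.7,fy=2.7,interpolation=cv2.INTER_CUBIC))"
```

```text
t 6.85 pos [ 592.4 -200.3  368.7] F [-1.   0.6 -2.3] open 10.6 q [-0.33  0.32  0.13  1.38 -0.    1.01]
shift [-1.3 -0.4  0.5] turn [-0.36 -0.19 -0.08]
top cassette_handle [([0.4035, -0.2282, 0.0515], 0.86), ([0.5917, -0.2002, 0.2108], 0.75)]
top cassette_seat [([0.5926, -0.199, 0.1878], 0.82), ([0.4043, -0.227, 0.0303], 0.71)]
top stud_wing [([0.6096, -0.2881, 0.2188], 0.71), ([0.4504, -0.1923, 0.052], 0.48)]
top box_slot []
top box_stud_hole [([0.6127, -0.281, 0.0979], 0.69)]
side cassette_handle [([0.3986, -0.2349, 0.0506], 0.91), ([0.5933, -0.1992, 0.2071], 0.62)]
side cassette_seat [([0.4023, -0.2242, 0.0301], 0.94), ([0.5887, -0.1973, 0.1853], 0.61)]
side stud_wing [([0.6117, -0.2814, 0.2142], 0.61), ([0.4461, -0.1948, 0.0522], 0.59)]
side box_slot [([0.5908, -0.199, 0.1049], 0.79)]
side box_stud_hole [([0.6133, -0.2862, 0.0976], 0.6)]
```

View pics/z4.png

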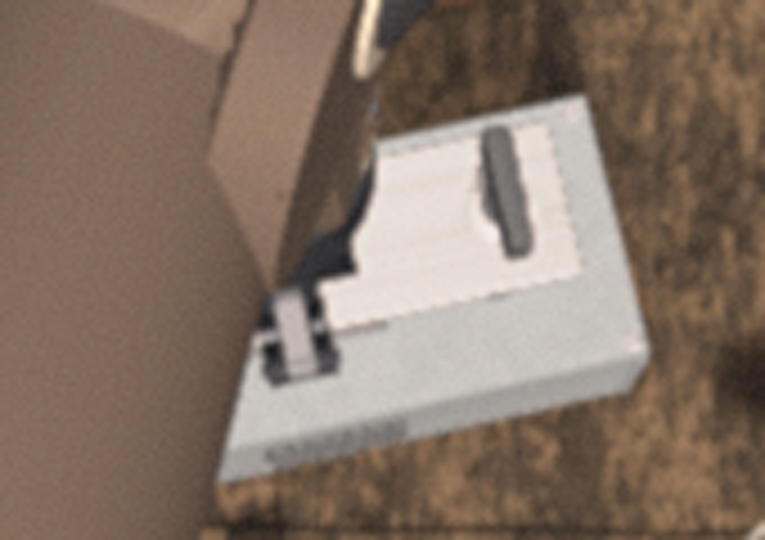

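View pics/z4s.png

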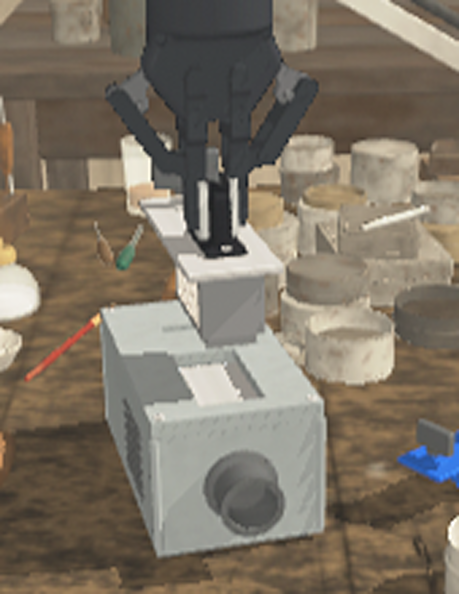

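Run:
```python
from h import *
p=cv2.imread("pics/top4.png");hsv=cv2.cvtColor(p,cv2.COLOR_BGR2HSV)
o=np.array([230,160])
f=lambda t,z:plane_pt("top",*(np.array(t)/4.5+o-.4).T,z)*1000
c=f([(547,122),(582,272)],.190);print("flange end",np.round(c,1),np.linalg.norm(c[1]-c[0]))
v=c[0]-c[1];print("yaw of x",np.degrees(np.arctan2(v[1],v[0]))+90-180, "mid",c.mean(0))
a=np.radians(103.85);ex=np.array([np.cos(a),np.sin(a)])
print("handle from flange end",c.mean(0)[:2]+112*ex)
# mask approach
m=((hsv[...,2]>205)).astype(np.uint8);m[:,:310]=0;m[280:]=0;m[:170]=0;m[:,372:]=0
n,l,st,ce=cv2.connectedComponentsWithStats(m);k=1+np.argmax(st[1:,4]);ys,xs=np.nonzero(l==k)
q=cv2.minAreaRect(np.stack([xs,ys],1).astype(np.float32));print(st[k],q,cv2.boxPoints(q))
b=f([(585,97),(648,350)],.1);print("box end",b,np.linalg.norm(b[1]-b[0]),"slot",b.mean(0)[:2]+142*ex)
```

```text
flange end [[ 646.5 -303.7  190. ]
 [ 589.2 -316.7  190. ]] 58.775215560532885
yaw of x -77.1501521618738 mid [ 617.86478385 -310.20286165  190.        ]
handle from flange end [ 591.05412964 -201.4591776 ]
[ 310  187   50   45 1346] ((330.64886474609375, 208.31179809570312), (37.47658920288086, 50.443485260009766), 77.00537872314453) [[301.85956 195.72473]
 [351.01123 184.38202]
 [359.43817 220.89886]
 [310.2865  232.24158]]
box end [[ 680.91746195 -325.52418813  100.        ]
 [ 575.79747452 -350.8449568   100.        ]] 108.12656048628254 slot [ 594.36538879 -200.3131159 ]
```

{"name": "apply_moves", "arguments": {"motion": [[[1,5,0,1.2,-0.5,-0.2,-0.1],[1,12,0,0,0,0,0],[1,12,0,0,0,0,0],[1,8,0,0,0,0,0],[1,2,0,0,0,0,0],[1,0,0,0,0,0,0]]]}}

```text
clock: 7.95
ee_pos: [0.594, -0.1997, 0.3282]
ee_rot: [0.703, -0.088, 0.7, 0.087]
force: [-0.1, 0.2, -2.2]
opening: 0.0105
```

```bash
python3 -c "
from h import *
goto([.5935,-.2004,.2847],13.85)"
```

```text
t 7.95 pos [ 594.  -199.7  328.2] F [-0.1  0.2 -2.2] open 10.5 q [-0.32  0.33  0.04  1.29  0.    1.  ]
shift [43.5 -0.5 -0.8] turn [0.43 0.2  0.12]
```

{"name": "apply_moves", "arguments": {"motion": [[[1,6,-0.5,-0.7,0.4,0.2,0.1],[1,6,0,0,0,0,0],[1,4,0,0,0,0,0],[1,0,0,0,0,0,0]]]}}

```text
clock: 8.28
ee_pos: [0.5941, -0.2001, 0.3127]
ee_rot: [0.703, -0.085, 0.701, 0.085]
force: [0.7, 0.2, -2.2]
opening: 0.0113
```

```bash
python3 -c "
from h import *
goto([.5935,-.2004,.2847],13.85);print(read_state()['moment'])"
```

```text
t 8.28 pos [ 594.1 -200.1  312.7] F [ 0.7  0.2 -2.2] open 11.3 q [-0.33  0.33  0.02  1.25  0.    1.  ]
shift [28.  -0.2 -0.8] turn [0.02 0.18 0.04]
[ 0.10007307 -0.19681369  0.03053007]
```

{"name": "apply_moves", "arguments": {"motion": [[[1,5,0,-0.5,0,0.2,0],[1,5,0,0,0,0,0],[1,4,0,0,0,0,0],[1,0,0,0,0,0,0]]]}}

```text
clock: 8.62
ee_pos: [0.5941, -0.2, 0.2982]
ee_rot: [0.703, -0.086, 0.701, 0.085]
force: [0.3, 0.6, -2.8]
opening: 0.0111
```

```bash
python3 -c "
from h import *
goto([.5935,-.2004,.2847],13.85);print(read_state()['moment'])
p,d=snapshot('side');cv2.imwrite('pics/side5.png',p)
b=p[140:320,230:400]
cv2.imwrite('pics/z5s.png',cv2.resize(b,None,fx=3.3,fy=3.3,interpolation=cv2.INTER_CUBIC))"
```

```text
t 8.62 pos [ 594.1 -200.   298.2] F [ 0.3  0.6 -2.8] open 11.1 q [-0.32  0.33 -0.01  1.23  0.    1.  ]
shift [13.5 -0.2 -0.7] turn [0.04 0.1  0.05]
[ 0.16127282 -0.30683676 -0.01351304]
```

View pics/z5s.png

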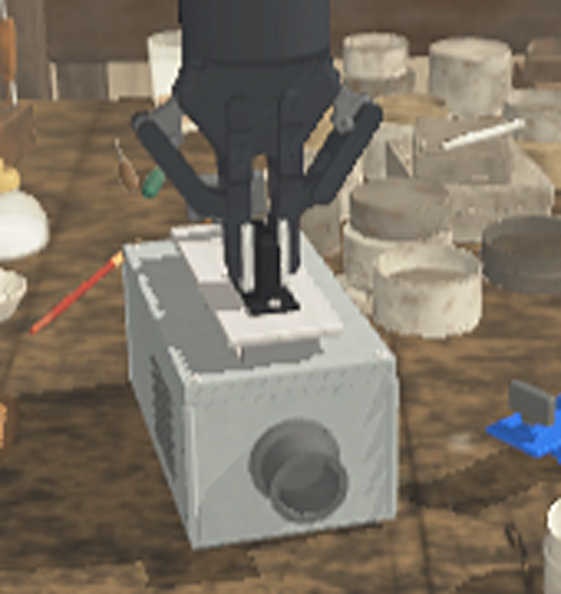

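{"name": "apply_moves", "arguments": {"motion": [[[1,5,0,0,0,0.1,0],[1,5,0,0,0,0,0],[1,2,0,0,0,0,0],[1,0,0,0,0,0,0]]]}}

```text
clock: 9.0
ee_pos: [0.5942, -0.2, 0.2854]
ee_rot: [0.702, -0.086, 0.702, 0.085]
force: [-0.0, 1.7, -2.2]
opening: 0.0106
```

```bash
python3 -c "
from h import *
goto([.5935,-.2004,.2847],13.85);print(read_state()['moment'])"
```

```text
t 9.0 pos [ 594.2 -200.   285.4] F [-0.   1.7 -2.2] open 10.6 q [-0.32  0.34 -0.03  1.2  -0.    1.  ]
shift [ 0.7 -0.3 -0.8] turn [0.04 0.02 0.05]
[ 0.20127115 -0.23855233 -0.01037648]
```

Almost home, so I go on in 2 mm steps until it makes contact.

{"name": "apply_moves", "arguments": {"motion": [[[1,2,0,0,0,0,0],[1,0,0,0,0,0,0]]]}}

```text
clock: 9.17
ee_pos: [0.594, -0.1999, 0.2853]
ee_rot: [0.703, -0.086, 0.701, 0.085]
force: [0.5, 1.1, -3.1]
opening: 0.011
```

{"name": "apply_moves", "arguments": {"motion": [[[1,2,0,0,0,0,0],[1,0,0,0,0,0,0]]]}}

```text
clock: 9.33
ee_pos: [0.5938, -0.1998, 0.2851]
ee_rot: [0.703, -0.086, 0.701, 0.085]
force: [0.9, 1.1, -3.3]
opening: 0.0105
```

{"name": "apply_moves", "arguments": {"motion": [[[1,4,0,0,0,0,0],[1,4,0,0,0,0,0]]]}}

```text
clock: 9.5
ee_pos: [0.5932, -0.1995, 0.2847]
ee_rot: [0.705, -0.087, 0.699, 0.084]
force: [-9.6, 4.9, 26.3]
opening: 0.0107
```

```bash
python3 -c "
from h import *
goto([.5935,-.2004,.2847],13.85);print(read_state()['moment'])
for n in('top','side'):
    p,d=snapshot(n);cv2.imwrite(f'pics/{n}6.png',p);np.save(f'pics/{n}6.npy',d)
    for t in('cassette_handle','cassette_seat','stud_wing'):
        print(n,t,[(np.round(r['position'],4).tolist(),round(r['confidence'],2)) for r in pinpoint(n,t)][:3])
    P=cloud(n,d).reshape(-1,3)
    a=np.radians(103.85);ex=np.array([np.cos(a),np.sin(a)]);ey=np.array([-ex[1],ex[0]])
    q=(P[:,:2]-[.5935,-.2004])*1000;u=q@ex;v=q@ey
    for nm,m in(('flange',(u<-30)&(u>-65)&(abs(v)<24)),('flange end',(u<-100)&(u>-110)&(abs(v)<24)),('box',(u<-120)&(u>-138)&(abs(v)<48)),('flange + end',(u<50)&(u>38)&(abs(v)<25)),('box pipe end',(u<58)&(u>54)&(abs(v)<45)),('wing',(abs(u+88)<4)&(abs(v)<20))): print(nm,m.sum(),np.round(np.nanmedian(P[m,2])*1000,1))
b=cv2.imread('pics/side6.png')[140:320,230:400]
cv2.imwrite('pics/z6s.png',cv2.resize(b,None,fx=3.3,fy=3.3,interpolation=cv2.INTER_CUBIC))"
```

```text
t 9.5 pos [ 593.2 -199.5  284.7] F [-9.6  4.9 26.3] open 10.7 q [-0.32  0.33 -0.04  1.19 -0.    1.  ]
shift [ 0.  -0.9  0.1] turn [0.02 0.49 0.31]
[ 1.11773697  2.51858242 -0.10532477]
top cassette_handle [([0.4034, -0.2284, 0.0494], 0.86), ([0.5934, -0.1983, 0.1253], 0.8)]
top cassette_seat [([0.4039, -0.2263, 0.0323], 0.95), ([0.5928, -0.1971, 0.1039], 0.72)]
top stud_wing [([0.4508, -0.1949, 0.0537], 0.62), ([0.6142, -0.2879, 0.1325], 0.5)]
flange 1397 586.6
flange end 140 107.4
box 501 101.2
flange + end 536 607.8
box pipe end 193 609.3
wing 141 143.5
side cassette_handle [([0.4007, -0.232, 0.0482], 0.78), ([0.5961, -0.199, 0.1221], 0.63)]
side cassette_seat [([0.5865, -0.1981, 0.1002], 0.66), ([0.403, -0.2285, 0.0331], 0.56)]
side stud_wing [([0.6127, -0.2816, 0.1242], 0.64), ([0.4464, -0.1946, 0.0528], 0.57)]
flange 45 105.2
flange end 21 105.2
box 57 99.2
flange + end 1102 362.2
box pipe end 383 389.6
wing 37 127.0
```

View pics/z6s.png

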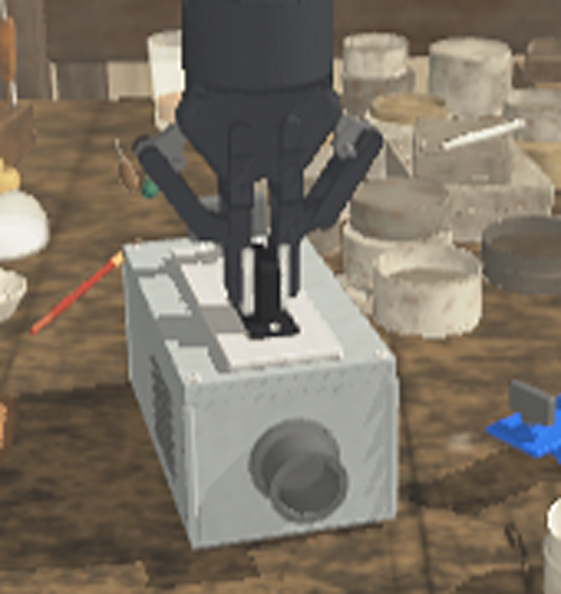

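{"name": "apply_moves", "arguments": {"motion": [[[1,-1,0,0,0,0,0],[0.2,0,0,0,0,0,0],[0.2,0,0,0,0,0,0],[0.2,0,0,0,0,0,0],[0.2,-10,0,0,0,0,0],[0.2,-35,0,0,0,0,0],[0.2,-35,0,0,0,0,0],[0.2,0,0,0,0,0,0]]]}}

```text
clock: 10.57
ee_pos: [0.5914, -0.1998, 0.3668]
ee_rot: [0.703, -0.087, 0.701, 0.083]
force: [1.4, 0.1, 0.4]
opening: 0.0338
```

```bash
python3 -c "
from h import *
goto([.6145,-.286,.36],103.85)"
```

```text
t 10.57 pos [ 591.4 -199.8  366.8] F [1.4 0.1 0.4] open 33.8 q [-0.33  0.32  0.12  1.37 -0.    1.  ]
shift [  7.3 -89.1   1.8] turn [-90.03  -0.13   0.34]
```

{"name": "apply_moves", "arguments": {"motion": [[[0.2,0,0,-40,0,0,0],[0.2,0,0,-40,0,0,0],[0.2,0,0,-40,0,0,0],[0.2,0,0,-40,0,0,0],[0.2,0,0,0,-7,0,0],[0.2,0,0,0,-7,0,0],[0.2,0,0,0,-7,0,0],[0.2,0,0,0,-7,0,0]]]}}

```text
clock: 11.23
ee_pos: [0.431, -0.2404, 0.3677]
ee_rot: [0.659, -0.261, 0.658, 0.254]
force: [0.7, -0.4, 0.8]
opening: 0.0343
```

{"name": "apply_moves", "arguments": {"motion": [[[0.2,0,0,0,-7,0,0],[0.2,0,0,0,-7,0,0],[0.2,0,0,0,-7,0,0],[0.2,0,0,0,-7,0,0],[0.2,0,0,0,-7,0,0],[0.2,0,0,0,-7,0,0],[0.2,0,0,0,-6,0,0],[0.2,0,0,0,0,0,0]]]}}

```text
clock: 11.9
ee_pos: [0.4308, -0.2418, 0.3705]
ee_rot: [-0.488, 0.514, -0.491, -0.505]
force: [-0.5, -0.3, -1.0]
opening: 0.0342
```

```bash
python3 -c "
from h import *
goto([.6145,-.286,.36],103.85)
for n in('top','side'):
    p,d=snapshot(n);cv2.imwrite(f'pics/{n}7.png',p);np.save(f'pics/{n}7.npy',d)
    for t in('cassette_handle','cassette_seat','stud_wing'):
        print(n,t,[(np.round(r['position'],4).tolist(),round(r['confidence'],2)) for r in pinpoint(n,t)][:3])
    P=cloud(n,d).reshape(-1,3)
    a=np.radians(103.85);ex=np.array([np.cos(a),np.sin(a)]);ey=np.array([-ex[1],ex[0]])
    q=(P[:,:2]-[.5935,-.2004])*1000;u=q@ex;v=q@ey
    for nm,m in(('flange',(u<-30)&(u>-65)&(abs(v)<24)),('flange end',(u<-100)&(u>-110)&(abs(v)<24)),('box',(u<-120)&(u>-138)&(abs(v)<48)),('flange + end',(u<50)&(u>38)&(abs(v)<25)),('wing',(abs(u+88)<4)&(abs(v)<20))): print(nm,m.sum(),np.round(np.nanmedian(P[m,2])*1000,1))
    m=(P[:,2]>.125)&(P[:,2]<.16)&(u<-60)&(u>-110)&(abs(v)<40);print('wing c',np.median(P[m,:2],0),cv2.minAreaRect((P[m,:2]*1000).astype(np.float32)))
b=cv2.imread('pics/top7.png')[160:280,230:400]
cv2.imwrite('pics/z7.png',cv2.resize(b,None,fx=4.5,fy=4.5,interpolation=cv2.INTER_CUBIC))"
```

```text
t 11.9 pos [ 430.8 -241.8  370.5] F [-0.5 -0.3 -1. ] open 34.2 q [-0.51  0.06 -0.18  1.31 -0.01 -0.55]
shift [  12.2 -181.7  -51.3] turn [-11.56  -0.72   0.27]
top cassette_handle [([0.5988, -0.1998, 0.1252], 0.66)]
top cassette_seat [([0.5963, -0.1978, 0.1059], 0.8)]
top stud_wing [([0.614, -0.2856, 0.1299], 0.64)]
flange 454 107.2
flange end 138 107.6
box 497 100.8
flange + end 166 107.4
wing 141 143.6
wing c [ 0.61407991 -0.28712317] ((615.6959838867188, -286.93682861328125), (46.269317626953125, 9.974567413330078), 14.060172080993652)
side cassette_handle [([0.3988, -0.2335, 0.0486], 0.76), ([0.5767, -0.0223, -0.0019], 0.72), ([0.5941, -0.1961, 0.1207], 0.67)]
side cassette_seat [([0.4025, -0.227, 0.0336], 0.95), ([0.5898, -0.1979, 0.1018], 0.6)]
side stud_wing [([0.613, -0.2821, 0.1275], 0.87), ([0.4485, -0.1947, 0.0499], 0.58)]
flange 99 105.2
flange end 17 105.2
box 87 99.4
flange + end 94 105.3
wing 80 129.9
wing c [ 0.61661382 -0.27968456] ((617.1454467773438, -281.22149658203125), (44.68048858642578, 12.486666679382324), 13.631863594055176)
```

View pics/z7.png

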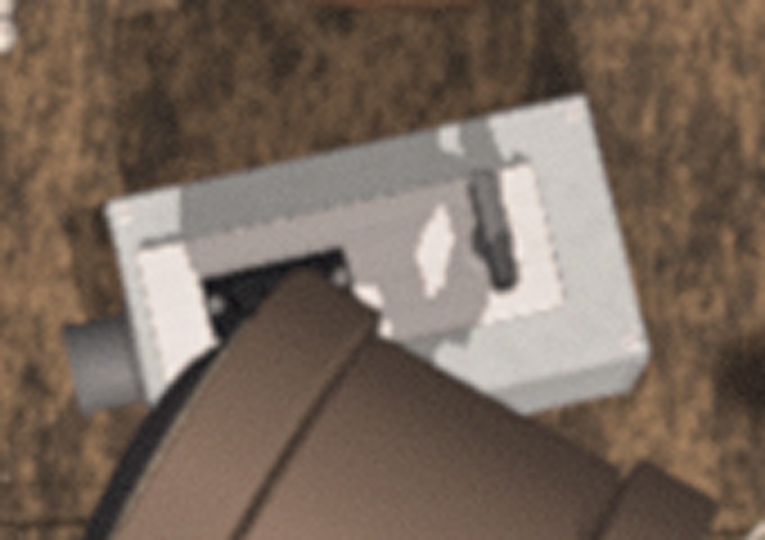

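{"name": "apply_moves", "arguments": {"motion": [[[0.2,0,-36,-10,0,0,0],[0.2,0,-36,-10,0,0,0],[0.2,0,-36,-10,0,0,0],[0.2,0,-36,-10,0,0,0],[0.2,0,-36,-10,0,0,0],[0.2,0,0,0,-6,0,0],[0.2,0,0,0,-6,0,0],[0.2,0,0,0,0,0,0]]]}}

```text
clock: 12.97
ee_pos: [0.6203, -0.2869, 0.3653]
ee_rot: [-0.432, 0.56, -0.437, -0.556]
force: [-0.0, -0.1, -0.1]
opening: 0.0345
```

```bash
python3 -c "
from h import *
goto([.6147,-.2863,.340],103.85)"
```

```text
t 12.97 pos [ 620.3 -286.9  365.3] F [-0.  -0.1 -0.1] open 34.5 q [-0.43  0.44  0.28  1.42 -0.01 -0.68]
shift [25.3  5.2  2.2] turn [ 0.34 -0.49 -0.14]
```

{"name": "apply_moves", "arguments": {"motion": [[[0.2,12,5,2,0.3,-0.5,-0.1],[0.2,12,0,0,0,0,0],[0.2,0,0,0,0,0,0]]]}}

```text
clock: 13.22
ee_pos: [0.6151, -0.2863, 0.34]
ee_rot: [0.438, -0.554, 0.439, 0.555]
force: [0.6, 0.5, -0.4]
opening: 0.0342
```

```bash
python3 -c "
from h import *
goto([.6147,-.2863,.293],103.85)
p,d=snapshot('side');cv2.imwrite('pics/side8.png',p)
b=p[140:320,230:400]
cv2.imwrite('pics/z8s.png',cv2.resize(b,None,fx=3.3,fy=3.3,interpolation=cv2.INTER_CUBIC))"
```

```text
t 13.22 pos [ 615.1 -286.3  340. ] F [ 0.6  0.5 -0.4] open 34.2 q [-0.44  0.43  0.22  1.36  0.   -0.67]
shift [47.   0.4  0. ] turn [-0.5   0.05 -0.06]
```

View pics/z8s.png

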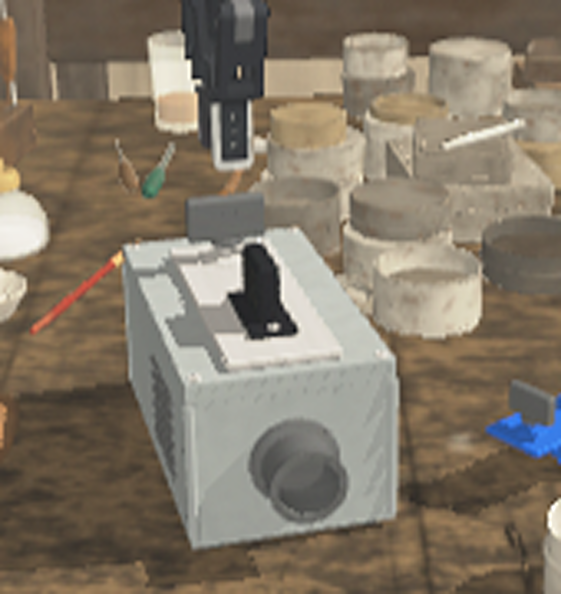

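{"name": "apply_moves", "arguments": {"motion": [[[0.2,12,0,0,-0.5,0,0],[0.2,14,0,0,0,0,0],[0.2,12,0,0,0,0,0],[0.2,4,0,0,0,0,0],[0.2,0,0,0,0,0,0]]]}}

```text
clock: 13.68
ee_pos: [0.6141, -0.2863, 0.3044]
ee_rot: [-0.439, 0.557, -0.438, -0.552]
force: [-0.0, -0.1, 1.3]
opening: 0.0345
```

```bash
python3 -c "
from h import *
goto([.6147,-.2863,.293],103.85)"
```

```text
t 13.68 pos [ 614.1 -286.3  304.4] F [-0.  -0.1  1.3] open 34.5 q [-0.44  0.43  0.14  1.28 -0.   -0.67]
shift [11.4 -0.5 -0.1] turn [-0.5  -0.25  0.28]
```

{"name": "apply_moves", "arguments": {"motion": [[[0.2,8,-0.5,0,-0.5,-0.2,0.3],[0.2,5,0,0,0,0,0],[0.2,0,0,0,0,0,0],[0.2,0,0,0,0,0,0]]]}}

```text
clock: 14.02
ee_pos: [0.6149, -0.2864, 0.2938]
ee_rot: [-0.436, 0.558, -0.436, -0.555]
force: [0.1, 0.8, -0.0]
opening: 0.0341
```

```bash
python3 -c "
from h import *
goto([.6147,-.2863,.293],103.85)
p,d=snapshot('side');cv2.imwrite('pics/side9.png',p)
b=p[140:320,230:400]
cv2.imwrite('pics/z9s.png',cv2.resize(b,None,fx=3.3,fy=3.3,interpolation=cv2.INTER_CUBIC))"
```

```text
t 14.02 pos [ 614.9 -286.4  293.8] F [ 0.1  0.8 -0. ] open 34.1 q [-0.44  0.43  0.12  1.26 -0.   -0.68]
shift [0.8 0.1 0.1] turn [-0.06 -0.17  0.12]
```

View pics/z9s.png

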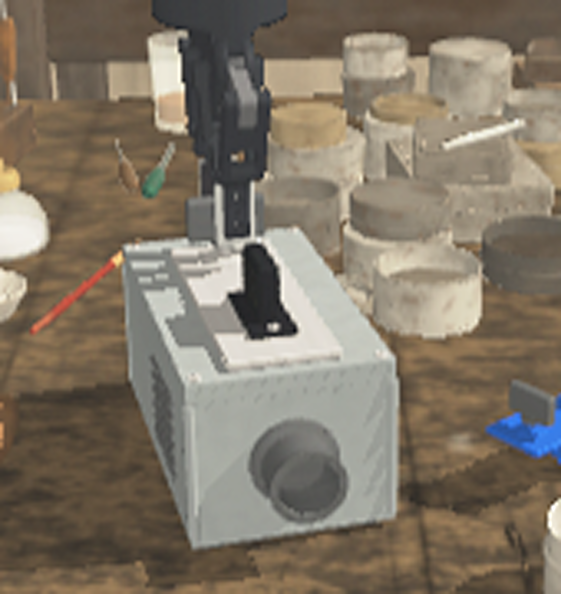

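{"name": "apply_moves", "arguments": {"motion": [[[1,0,0,0,0,0,0],[1,0,0,0,0,0,0],[1,0,0,0,0,0,0],[1,0,0,0,0,0,0],[1,0,0,0,0,0,0]]], "newtons": 70}}

```text
clock: 14.48
ee_pos: [0.6148, -0.2855, 0.2946]
ee_rot: [-0.437, 0.557, -0.436, -0.556]
force: [-0.6, 0.7, 0.3]
opening: 0.0088
```

```bash
python3 -c "
from h import *
goto([.6147,-.2863,.2835],103.85)"
```

```text
t 14.48 pos [ 614.8 -285.5  294.6] F [-0.6  0.7  0.3] open 8.8 q [-0.43  0.43  0.12  1.26  0.   -0.68]
shift [11.1  0.3 -0.7] turn [-0.04 -0.06  0.15]
```

{"name": "apply_moves", "arguments": {"motion": [[[1,4,0,0,0,0,0],[1,4,0,0,0,0,0],[1,2,0,0,0,0,0],[1,1,0,0,0,0,0]]]}}

```text
clock: 14.82
ee_pos: [0.6145, -0.2854, 0.2854]
ee_rot: [-0.437, 0.558, -0.436, -0.555]
force: [-3.2, 2.5, 5.8]
opening: 0.0083
```

```bash
python3 -c "
from h import *
goto([.6147,-.2863,.2845],103.85);print(read_state()['moment'])"
```

```text
t 14.82 pos [ 614.5 -285.4  285.4] F [-3.2  2.5  5.8] open 8.3 q [-0.43  0.43  0.11  1.24  0.   -0.68]
shift [ 0.9  0.  -0.9] turn [-0.04 -0.14  0.25]
[0.43262752 0.58496637 0.0260273 ]
```

{"name": "apply_moves", "arguments": {"motion": [[[1,2,0,0,0,0,0],[1,2,0,0,0,0,0]]]}}

```text
clock: 14.98
ee_pos: [0.6142, -0.2853, 0.2839]
ee_rot: [-0.437, 0.559, -0.435, -0.554]
force: [-6.6, 4.6, 19.0]
opening: 0.0083
```

```bash
python3 -c "
from h import *
goto([.6147,-.2863,.2845],103.85);print(read_state()['moment'])
p,d=snapshot('side');cv2.imwrite('pics/side10.png',p)
b=p[140:320,230:400]
cv2.imwrite('pics/z10s.png',cv2.resize(b,None,fx=3.3,fy=3.3,interpolation=cv2.INTER_CUBIC))"
```

```text
t 14.98 pos [ 614.2 -285.3  283.9] F [-6.6  4.6 19. ] open 8.3 q [-0.43  0.43  0.1   1.23  0.   -0.68]
shift [-0.6 -0.3 -1.1] turn [-0.04 -0.23  0.37]
[0.83295552 1.45329933 0.02018555]
```

View pics/z10s.png

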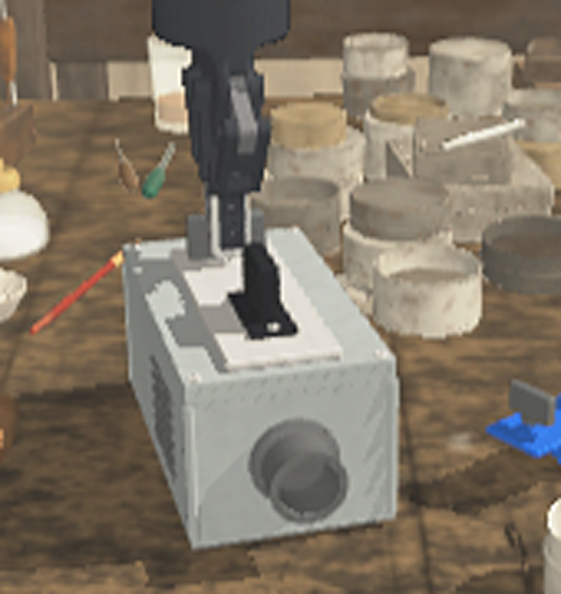

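{"name": "apply_moves", "arguments": {"motion": [[[1,1,0,0,6,0,0],[1,1,0,0,6,0,0],[1,1,0,0,6,0,0]]]}}

```text
clock: 15.28
ee_pos: [0.6134, -0.2848, 0.2842]
ee_rot: [0.522, -0.482, 0.519, 0.475]
force: [-2.8, 2.6, 5.4]
opening: 0.0085
```

```bash
python3 -c "
from h import *
goto([.6147,-.2859,.2842],13.85);print(read_state()['moment'])"
```

```text
t 15.28 pos [ 613.4 -284.8  284.2] F [-2.8  2.6  5.4] open 8.5 q [-0.43  0.43  0.1   1.23  0.   -0.35]
shift [ 0.  -1.3 -1. ] turn [71.35  0.26  0.6 ]
[0.52009093 0.74493599 0.03967222]
```

{"name": "apply_moves", "arguments": {"motion": [[[1,1.5,-0.5,-0.3,6,0,0],[1,1.5,-0.3,-0.3,6,0,0],[1,1.5,0,0,6,0,0],[1,1.5,0,0,6,0,0]]]}}

```text
clock: 15.62
ee_pos: [0.6128, -0.2844, 0.284]
ee_rot: [0.616, -0.357, 0.609, 0.35]
force: [-4.3, 3.0, 11.2]
opening: 0.0083
```

```bash
python3 -c "
from h import *
goto([.6147,-.2859,.2842],13.85);print(read_state()['moment'])"
```

```text
t 15.62 pos [ 612.8 -284.4  284. ] F [-4.3  3.  11.2] open 8.3 q [-0.43  0.43  0.09  1.22  0.    0.09]
shift [-0.1 -2.4 -0.4] turn [46.14  0.54  0.66]
[0.61482484 1.07963123 0.04799569]
```

{"name": "apply_moves", "arguments": {"motion": [[[1,1.5,-1,0,6,0.2,0.2],[1,1.5,-0.5,0,6,0,0],[1,1.5,-0.5,0,6,0,0],[1,1.5,0,0,6,0,0],[1,1.5,0,0,6,0,0]]]}}

```text
clock: 16.03
ee_pos: [0.613, -0.2838, 0.284]
ee_rot: [0.69, -0.177, 0.681, 0.171]
force: [-3.3, 3.0, 10.1]
opening: 0.0087
```

```bash
python3 -c "
from h import *
goto([.6147,-.2859,.2842],13.85);print(read_state()['moment'])"
```

```text
t 16.03 pos [ 613.  -283.8  284. ] F [-3.3  3.  10.1] open 8.7 q [-0.43  0.43  0.09  1.22  0.    0.64]
shift [-0.2 -2.7  0.5] turn [14.66  0.67  0.53]
[0.60356005 1.09913737 0.0515583 ]
```

{"name": "apply_moves", "arguments": {"motion": [[[1,1.5,-0.5,0,6,0.2,0.2],[1,1.5,0,0,6,0,0],[1,1.5,0,0,4,0,0],[1,1,0,0,2,0,0]]]}}

```text
clock: 16.37
ee_pos: [0.6129, -0.2836, 0.2841]
ee_rot: [0.71, -0.061, 0.699, 0.057]
force: [-3.8, 1.8, 6.6]
opening: 0.0088
```

```bash
python3 -c "
from h import *
goto([.6147,-.2859,.2842],13.85);print(read_state()['moment'])
p,d=snapshot('side');cv2.imwrite('pics/side11.png',p)
b=p[140:320,230:400]
cv2.imwrite('pics/z11s.png',cv2.resize(b,None,fx=3.3,fy=3.3,interpolation=cv2.INTER_CUBIC))"
```

```text
t 16.37 pos [ 612.9 -283.6  284.1] F [-3.8  1.8  6.6] open 8.8 q [-0.43  0.42  0.09  1.22  0.    0.97]
shift [-0.1 -2.6  1.4] turn [-4.31  0.81  0.44]
[0.45679188 1.22817417 1.1004606 ]
```

View pics/z11s.png

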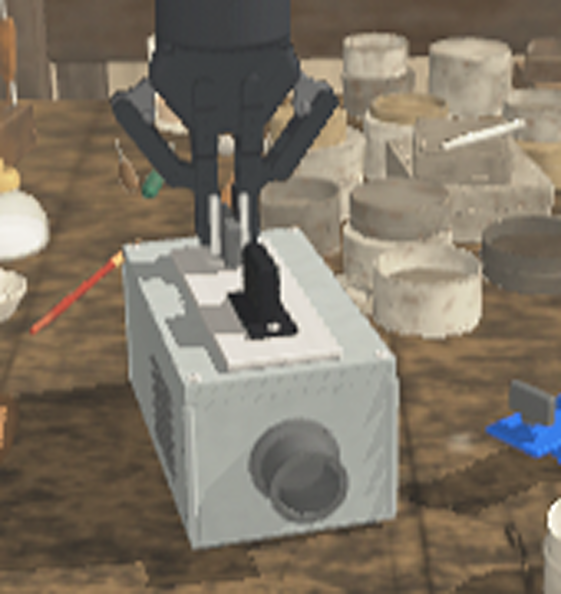

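{"name": "apply_moves", "arguments": {"motion": [[[1,0,0,0,-2,0,0],[1,-2,0,0,0,0,0],[1,-2,0,0,0,0,0],[1,0,0,0,0,0,0]]]}}

```text
clock: 16.75
ee_pos: [0.6123, -0.2833, 0.2901]
ee_rot: [0.709, -0.076, 0.698, 0.07]
force: [-1.6, 0.7, 3.9]
opening: 0.0088
```

```bash
python3 -c "
from h import *
goto([.6147,-.2859,.2842],13.85);print(read_state()['moment'])"
```

```text
t 16.75 pos [ 612.3 -283.3  290.1] F [-1.6  0.7  3.9] open 8.8 q [-0.43  0.42  0.1   1.23  0.    0.93]
shift [ 5.9 -3.   1.7] turn [-1.95  0.85  0.6 ]
[0.31100083 0.67981482 0.49736407]
```

{"name": "apply_moves", "arguments": {"motion": [[[0.2,0,0,0,0,0,0],[0.2,0,0,0,0,0,0],[0.2,0,0,0,0,0,0],[0.2,0,0,0,0,0,0],[0.2,-10,0,0,0,0,0],[0.2,-30,0,0,0,0,0],[0.2,-30,0,0,0,0,0],[0.2,0,0,0,0,0,0]]]}}

```text
clock: 17.42
ee_pos: [0.6109, -0.2835, 0.359]
ee_rot: [0.707, -0.075, 0.699, 0.07]
force: [0.4, -0.7, 0.8]
opening: 0.0341
```

{"name": "apply_moves", "arguments": {"motion": [[[0.2,0,0,-38,0,0,0],[0.2,0,0,-38,0,0,0],[0.2,0,0,-38,0,0,0],[0.2,0,0,-38,0,0,0],[0.2,0,0,-20,0,0,0],[0.2,0,0,0,0,0,0]]]}}

```text
clock: 17.92
ee_pos: [0.4392, -0.3195, 0.3587]
ee_rot: [0.709, -0.077, 0.698, 0.07]
force: [0.1, 0.5, -0.1]
opening: 0.0342
```

```bash
python3 -c "
from h import *
goto([.6145,-.286,.36],13.85)
for n in('top','side'):
    p,d=snapshot(n);cv2.imwrite(f'pics/{n}12.png',p);np.save(f'pics/{n}12.npy',d)
    for t in('cassette_seat','stud_wing','tin_grey','brass_weight','hammer'):
        print(n,t,[(np.round(r['position'],4).tolist(),round(r['confidence'],2)) for r in pinpoint(n,t)][:3])
    P=cloud(n,d).reshape(-1,3)
    a=np.radians(103.85);ex=np.array([np.cos(a),np.sin(a)]);ey=np.array([-ex[1],ex[0]])
    q=(P[:,:2]-[.5935,-.2004])*1000;u=q@ex;v=q@ey
    for nm,m in(('flange',(u<-30)&(u>-55)&(abs(v)<24)),('flange end',(u<-100)&(u>-110)&(abs(abs(v)-17)<8)),('box',(u<-120)&(u>-138)&(abs(v)<48)),('flange + end',(u<50)&(u>38)&(abs(v)<25)),('wing',(abs(u+88)<15)&(abs(v)<3))): print(nm,m.sum(),np.round(np.nanmedian(P[m,2])*1000,1))
    m=(P[:,2]>.12)&(P[:,2]<.16)&(u<-55)&(u>-120)&(abs(v)<40);print('wing c',np.median(P[m,:2],0),cv2.minAreaRect((P[m,:2]*1000).astype(np.float32)))
b=cv2.imread('pics/top12.png')[160:280,230:400];c=cv2.imread('pics/side12.png')[190:320,250:400]
cv2.imwrite('pics/z12.png',cv2.resize(b,None,fx=4.5,fy=4.5,interpolation=cv2.INTER_CUBIC))
cv2.imwrite('pics/z12s.png',cv2.resize(c,None,fx=4.5,fy=4.5,interpolation=cv2.INTER_CUBIC))"
```

```text
t 17.92 pos [ 439.2 -319.5  358.7] F [ 0.1  0.5 -0.1] open 34.2 q [-0.63  0.15 -0.11  1.29  0.    0.73]
shift [  1.2  -3.5 178.4] turn [-1.91  0.78  0.7 ]
top cassette_seat [([0.4049, -0.2288, 0.0321], 0.77), ([0.5935, -0.1983, 0.1054], 0.76)]
top stud_wing [([0.6145, -0.2862, 0.1279], 0.6), ([0.4519, -0.1927, 0.0517], 0.53)]
top tin_grey [([0.4225, -0.0847, -0.0015], 0.6)]
top brass_weight [([0.5777, -0.0244, -0.0053], 0.71)]
top hammer [([0.7499, -0.1701, 0.0029], 0.93)]
flange 355 107.1
flange end 85 107.4
box 454 100.8
flange + end 183 107.3
wing 59 140.7
wing c [ 0.61396313 -0.28744803] ((615.2626953125, -286.9295654296875), (10.950919151306152, 45.914878845214844), 12.125045776367188)
side cassette_seat [([0.5903, -0.1993, 0.1012], 0.88), ([0.4004, -0.2286, 0.0327], 0.84)]
side stud_wing [([0.4479, -0.1938, 0.053], 0.64), ([0.6144, -0.2816, 0.1226], 0.59)]
side tin_grey [([0.4237, -0.0809, -0.002], 0.71), ([0.591, -0.1977, 0.0998], 0.32)]
side brass_weight [([0.6099, -0.2862, 0.0961], 0.7), ([0.5781, -0.017, -0.0011], 0.63)]
side hammer [([0.7541, -0.1721, 0.0], 0.72)]
flange 71 105.4
flange end 19 105.2
box 105 99.4
flange + end 91 105.2
wing 18 138.0
wing c [ 0.61589575 -0.27056957] ((615.6712036132812, -280.86871337890625), (10.191893577575684, 45.99505615234375), 13.49271011352539)
```

View pics/z12.png

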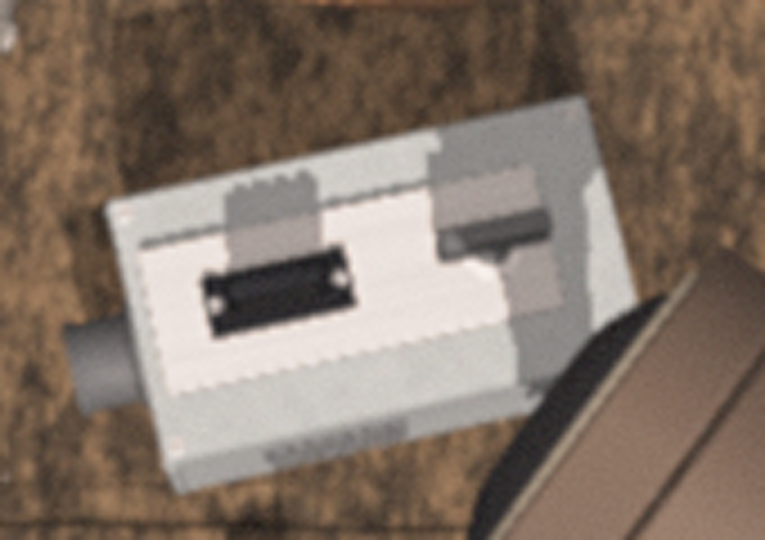

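View pics/z12s.png

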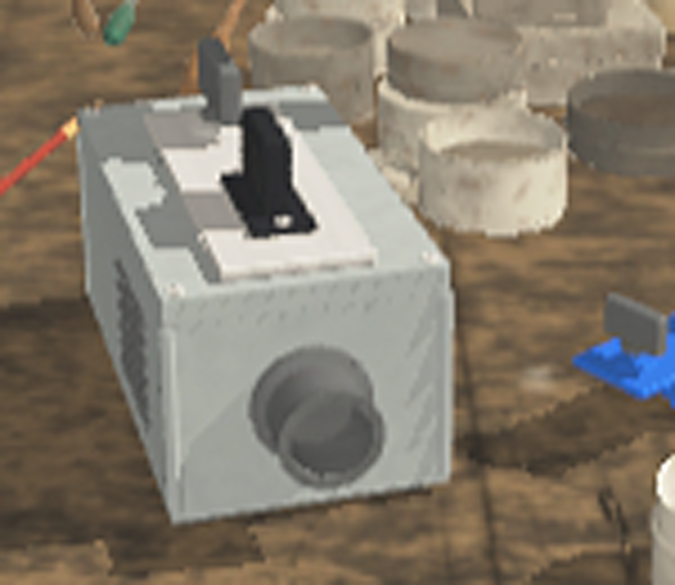

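```bash
python3 -c "
from h import *
for n in('top','side'):
  for k in(7,12):
    P=cloud(n,np.load(f'pics/{n}{k}.npy')).reshape(-1,3)
    a=np.radians(103.85);ex=np.array([np.cos(a),np.sin(a)]);ey=np.array([-ex[1],ex[0]])
    q=(P[:,:2]-[.5935,-.2004])*1000;u=q@ex+88;v=q@ey
    m=(abs(u)<26)&(abs(v)<26)&(P[:,2]>.125)&(P[:,2]<.17);print(n,k,m.sum(),np.round(np.percentile(P[m,2],[10,25,50,75,90,97])*1000,1))"
```

```text
top 7 169 [137.7 142.2 144.2 145.6 147.  148.2]
top 12 179 [131.  137.6 139.8 141.7 142.9 144.1]
side 7 251 [126.9 130.3 135.2 140.5 142.8 143.6]
side 12 98 [127.4 130.5 135.7 138.2 138.9 139.3]
```

The wing top has dropped about 4.3 mm, which matches the expected 4.5 mm in the notch. I'll hand in.

```bash
python3 -c "
from bench import *
print(close_job())"
```

```text
the job is handed in; nothing more can be done
None
```

The cassette is back in the dust box with its stud locked, and I handed the job in at about 18.5 s of the 50 s. `close_job()` gives no verdict, so the checks below are mine.

**What I did:** I gripped the black handle and carried the cassette round the lamp. I lowered it through the flap until it stopped under about 26 N and let go. Then I gripped the wing, pressed it fully in (about 10.5 mm), and turned it clockwise in one grasp to its end stop. I raised it into the notch, released it and backed the arm away.

**Last checks:**
- **Seating:** the flange is level, its top about 6 mm above the box top in both cameras, so it is flush. The detected seat point is within about 3–4 mm of the opening, which is about as fine as the networks can tell.
- **Lock:** the wing lies along the flange (about 102–103.5° against the box's 103.85°). Its top dropped about 4.3 mm, against the expected 4.5 mm.
- **Bystanders:** the arm never went near the tin, the weight or the hammer, and all three look in place. I did not run their detections before moving, so I have no exact measured shift.
- **Contact:** the gripper was empty and clear, with about zero force.

**Not seen or in disagreement:**
- The flap's angle cannot be seen; I infer that it is open because the body is fully down.
- The side camera puts the wing about 5 mm off in y from the top camera, which is occlusion.
- The gripper ended the turn near 94°, so it slipped slightly on the wing at the stop.
- One early move call had a mistyped gripper value. It was refused whole and nothing moved.

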